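# Roll the gear housing over the stop onto its bed

### The arm

A 7-joint arm with a two-finger parallel gripper is mounted at the origin on a cart in front of the work surface, level with it; the furniture and walls round the work are solid. World frame = base frame: x ahead of the robot, y to its left, z up, the work surface at z = 0. Lengths are in m, angles in rad, forces in N, time in s.
With the tool pointing down it reaches from about 0.425 to 0.875 m from the base axis. Payload 4.7 kg.
Tool frame: the origin (TCP) lies at the very end of the fingers, on their centre line; the grasp point (between the pads) lies 19 mm behind it; z points along the fingers, y is the line along which they close (so a half turn about z gives the same grasp; the last joint's range is limited). The gripper opens to 87 mm and grips with 3 to 60 N. Pads are 19 mm wide; open, the fingers measure 117 mm over their backs; the gripper's body (75 mm by 190 mm) begins 51 mm behind the grasp point.
Start: joints at [-1.266, 0.321, -0.07, 1.45, 0.023, 1.371, -0.057], TCP at [0.186, 0.623, 0.2] pointing down, gripper open.
Joint ranges: [-2.86, 2.86], [-0.3, 2.09], [-1.38, 1.24], [0.06, 2.45], [-1.56, 4.7], [0.09, 2.05], [-2.69, 2.69]. Speed limits (rad/s): [2.57, 2.57, 3.14, 3.14, 3.14, 3.14, 3.14].

### API

Orientations are given as a rotation vector (axis times angle).
In Python, from bench import ctrl gives the robot as it stands.
- The arm moves only by the tool jog_arm, never from a script. Its argument "commands" is a list of rows, each a list of 7 numbers: the opening, from 0 (shut) to 1 (fully open), then the shift along the world's x, y, z scaled (see below), then the turn, a rotation vector about the world's x, y, z scaled (see below). A call has exactly 5 rows; each row is the pose to reach, as a shift and turn from the pose commanded when the call began; what a row does not reach only later rows make up. The controller multiplies each number of a shift by 0.5 m and each number of a turn by 30 degrees. A row lasts 1/12 s, in which the tool goes at most 41.7 mm and 7.16 degrees, less where a joint would pass 70% of its speed; a pose out of reach is approached as far as the arm can. A call with a number of a shift or a turn outside -1 to 1 is refused whole. A call with a gripper value outside its range is refused whole. The fingers move at their own pace and stop on an object; "grip_force" is the grip in N (left out, the last holds). Time passes only in rows, so rows that repeat a pose let the fingers close, or fill a call up. It gives the time, the measured TCP pose, the force, the opening and the grip force at its end, in the units of the state.
- ctrl.get_state(): the state, without advancing time (a new reading comes with each control period).
- ctrl.get_image(name): name is "side" or "top"; returns a dict with "frame" (420x560x3 uint8, red, green, blue), "vfov" (degrees; the focal length in pixels is half the picture's height over the tangent of half this angle, whatever the lens; pixels are square), "cx", "cy" (the principal point, pixels), "camera_from_world" (4x4, takes a point from world to camera coordinates). Camera axes: x right, y down, z forward; pixel columns grow to the right and rows downward; lengths in m; the calibration is good to about 2 mm. A picture is of the moment at which its call begins. There is no depth.
- ctrl.close_job(): hands the job in; it is judged then, once.
The state is a dict: "time": time; "joint_positions": joint angles; "qd": joint speeds; "joint_torque": joint torques, N m; "position": TCP position; "tool_rot": TCP orientation; "ft_force": force on the tool from outside, world axes, zero at the start; "torque": the same for the moment, N m; "grip_width": opening from 0.0 (shut) to 1.0 (fully open); "grip_force": force on a finger pad.
Only numpy, scipy, OpenCV 4.12 (cv2) and the standard library are available. Lean on these libraries where they do the work, as an engineer would, in place of code of your own. Each camera call takes 0.05 s, during which the arm holds its last target. There are 200 camera calls.

### The job

Lay the grey gear housing on the plywood bed with its cover plate facing up, without lifting it: push it low along the bench until its foot is square and bearing against the bed's steel front edge, keep it pressed there for a second while it still stands upright, and only then push high on the cover plate so that it tips over that edge onto the bed. Then slide it along the bed until its former top is square against the angle-iron back stop, press it there for a second, and let go. Press with about 10 N each time, never push the housing harder than 20 N, and leave the other things on the bench undisturbed.

Things in the scene. Friction and masses are not known exactly. Their poses are not given: they have to be found in the camera images.
- housing: gear housing, a grey cast box of about 0.8 kg (varies by a fifth), standing upright at the start: 96 mm deep (own x), 110 mm wide (y; 134 mm over the 10 mm thick feet at the bottom left and right), 100 mm high (z up). Too wide to grip. Origin: centre of its underside. +x points from the cover plate to the plain opposite face, which looks to the bed at the start and must end face down
- cover (a point): middle of the outer surface of the housing's bare aluminium cover plate (98 mm wide, 88 mm high, flat), 52 mm above the underside; this face is turned away from the bed at the start, is the one to push on first, and faces up in the end. Against the stop, 10 N at more than about 30 mm above the bench begins to tip the housing; sliding it takes 3 to 7 N
- housing_foot (a point): middle of the lower edge of the housing's plain face, 48 mm from the origin along +x; it meets the stop and is the edge the housing tips over. Friction is about 0.6: pushed high before this edge is at the stop, the housing may tip on the bench
- housing_top (a point): centre of the housing's top face, 100 mm above the underside; after tipping this face looks to the back stop, and the underside, which then looks the other way, is the face to push on
- bed: plywood board fixed to the bench, 170 mm long (its own x), 160 mm wide (y), 8 mm thick. Origin: on the bench, below the middle of its front edge; +x points along the board away from that edge, y across it. The front edge is faced with steel and is the low stop, 8 mm high
- stop_edge (a point): middle of the upper corner of the bed's front edge, 8 mm above the bench. Pushed at about 80 mm height against it, the housing tips under about 5 N, balances at 45 to 55 degrees (follow it up and over to some 60 or 70 degrees), then falls by itself onto the bed, its foot end overhanging this edge by 5 to 20 mm
- back_stop: dark angle iron fixed across the bed, 140 mm wide (y), its upright 40 mm high above the bed. Origin: on the bed at the middle of the upright's front face; +x points away from the housing, parallel to the bed's x. Between 125 and 140 mm behind the bed's front edge
- thread_spool: orange thread spool standing beside the bed, 43 mm across, 47 mm high, bystander
- tape_roll: yellow tape roll lying flat, 56 mm across, 22 mm high, bystander
- screwdriver: blue-handled screwdriver lying beside the bed, 181 mm long, bystander
- offcut: wood offcut 72 x 127 x 35 mm lying on the bench to the left, bystander
- pliers: red-handled pliers lying on the bench, 159 x 133 mm, bystander
- paint_tin: small paint tin 78 mm across, 77 mm high, bystander

How it is judged:
On the way, in this order (a step that is already met when the one before it is completed fails the run):
1. the housing, still upright, bears with its foot square against the bed's front edge (contact force between bed and housing above 2 N and angle between housing's own z axis and vertical below 0.08 rad and angle between the x axis of housing and the x axis of bed, either way round below 0.06 rad), for 0.4 s.
2. the housing lies on the bed, cover plate up, at rest (angle between housing's own z axis and vertical between 1.5 and 1.64 rad and height (world z) of cover between 0.097 and 0.111 m and contact force between bed and housing above 3 N and linear speed of housing below 0.03 m/s), for 0.2 s.
3. the housing is pressed against the back stop (angle between housing's own z axis and vertical between 1.5 and 1.64 rad and height (world z) of cover between 0.097 and 0.111 m and contact force between back_stop and housing above 2 N and x of housing_top in the frame of back_stop above -0.003 m), for 0.4 s.
At the end, for the whole second after the job is handed in: the housing lies flat on the bed (within 4 degrees), cover plate up, its former top within 3 mm of the back stop, square to it within 0.05 rad, within 35 mm of its middle, at rest (angle between housing's own z axis and vertical between 1.5 and 1.64 rad and height (world z) of cover between 0.097 and 0.111 m and x of housing_top in the frame of back_stop above -0.003 m and y of housing_top in the frame of back_stop between -0.035 and 0.035 m and angle between the z axis of housing and the x axis of back_stop, either way round below 0.05 rad and linear speed of housing below 0.02 m/s); the robot touches nothing.
It fails at once if the housing is pushed harder than 20 N (contact force between any of the fingers, the arm and housing above 20 N).
It fails at once if the housing is lifted (its lower edge leaves the stop or bed) (height (world z) of housing_foot above 0.05 m).
It fails at once if another thing on the bench is moved more than 30 mm (distance of any of thread_spool, tape_roll, screwdriver, offcut, pliers, paint_tin from where it was at the start of the episode above 0.03 m).
It also fails if it takes over 69 s, if anything falls off the work surface, if the arm or the gripper's body presses on something with over 40 N, if the wrist force passes 120 N, or if a joint passes its speed limit or range.

## Working session

There is one attempt and no reset: what is moved stays moved. The work goes in short steps, Python scripts to look and compute and a tool call to move; the robot and the scene stay as the last step left them, time stands still between calls to the robot, and variables do not carry over. Pictures are saved under pics/ and viewed, at most 10 in all, crops included, and the job is handed in when it is done.

Besides the shell and the picture viewer there is one more tool, called after "Call:" as name(argument=value, ...), one argument or row to a line, values as JSON. jog_arm: Moves the arm, as the interface text tells. Shifts and turns lie within -1 to 1; 1 stands for 0.5 m of shift or 30 degrees of turn. Its arguments: {"type":"object","properties":{"commands":{"type":"array","items":{"type":"array","items":{"type":"number","minimum":-1,"maximum":1}}},"grip_force":{"type":"number"}},"required":["commands"]}

```bash
mkdir -p pics; ls
python3 - <<'E'
from bench import ctrl
import cv2,numpy as np
for n in("top","side"):
    d=ctrl.get_image(n); cv2.imwrite(f"pics/{n}0.png",d["frame"][:,:,::-1]); np.savez(f"{n}0.npz",**d)
    print(n,d["vfov"],d["cx"],d["cy"]); print(np.round(d["camera_from_world"],3))
print(ctrl.get_state())
E
```

```text
pics
top 53.68784295021529 285.93965518349796 210.00067881492666
[[-0.026 -1.     0.011  0.065]
 [-0.993  0.024 -0.112  0.55 ]
 [ 0.112 -0.013 -0.994  1.097]
 [ 0.     0.     0.     1.   ]]
side 45.62938375985647 275.32209972394526 205.1675057898048
[[ 0.994 -0.109  0.009 -0.56 ]
 [-0.034 -0.387 -0.921  0.131]
 [ 0.104  0.915 -0.389  1.382]
 [ 0.     0.     0.     1.   ]]
{'time': 0.1, 'joint_positions': array([-1.26589523,  0.32177571, -0.07008911,  1.45154112,  0.02260741,
        1.37080777, -0.05690274]), 'qd': array([-0.00055373, -0.00237855,  0.00097715, -0.00202184,  0.00033646,
        0.00221836, -0.00154332]), 'joint_torque': array([ 6.07242582e-04, -4.92568338e+01, -4.05448666e-01, -3.13402176e+01,
       -6.41492335e-02,  3.94761830e-02,  6.68647363e-05]), 'position': array([0.18626357, 0.62218411, 0.1992595 ]), 'tool_rot': array([-4.55111487e-01, -3.10829502e+00,  2.73003982e-03]), 'ft_force': array([-0.68239605,  0.09615056, -0.37477106]), 'torque': array([ 0.05237998, -0.02029111,  0.02325863]), 'grip_force': 0.0, 'grip_width': 0.9953787860042843}
```

View pics/top0.png

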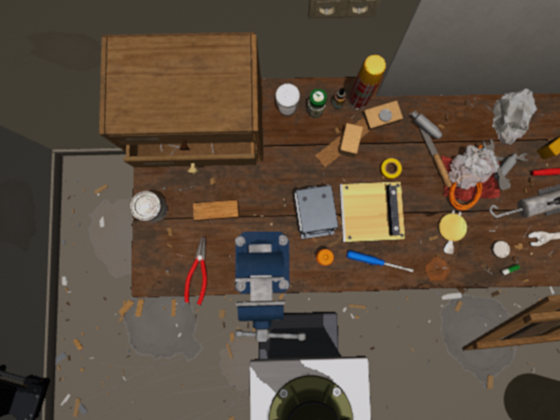

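View pics/side0.png

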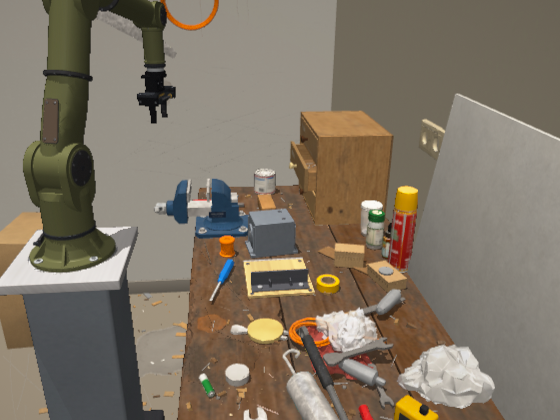

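Top view: housing at about (317,210), bed at (372,211) with its front edge at col ~341 and back stop at col ~393; the vise at (262,275) is close to the pushing side. Spool at (325,257). The side view agrees. I'll enlarge both views to measure the edges.

Run:
```python
import cv2,numpy as np
t=np.load("top0.npz")["frame"][:,:,::-1]; s=np.load("side0.npz")["frame"][:,:,::-1]
a=cv2.resize(t[170:290,230:420],None,fx=4,fy=4,interpolation=cv2.INTER_CUBIC)
for i in range(0,190,10): cv2.line(a,(i*4,0),(i*4,6 if i%50 else 14),(0,255,0),1)
for i in range(0,120,10): cv2.line(a,(0,i*4),(6,i*4),(0,255,0),1)
cv2.imwrite("pics/topc.png",a)
b=cv2.resize(s[160:300,160:350],None,fx=4,fy=4,interpolation=cv2.INTER_CUBIC)
for i in range(0,190,10): cv2.line(b,(i*4,0),(i*4,6),(0,255,0),1)
for i in range(0,140,10): cv2.line(b,(0,i*4),(6,i*4),(0,255,0),1)
cv2.imwrite("pics/sidec.png",b)
```

```text
(no output)
```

View pics/topc.png

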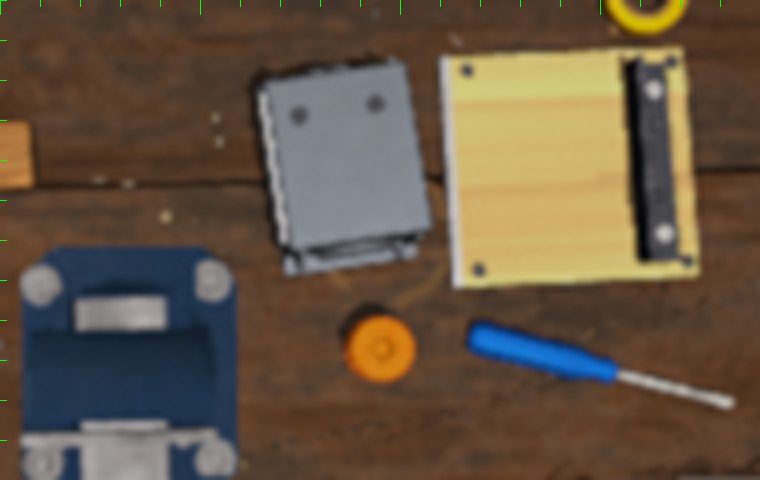

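View pics/sidec.png

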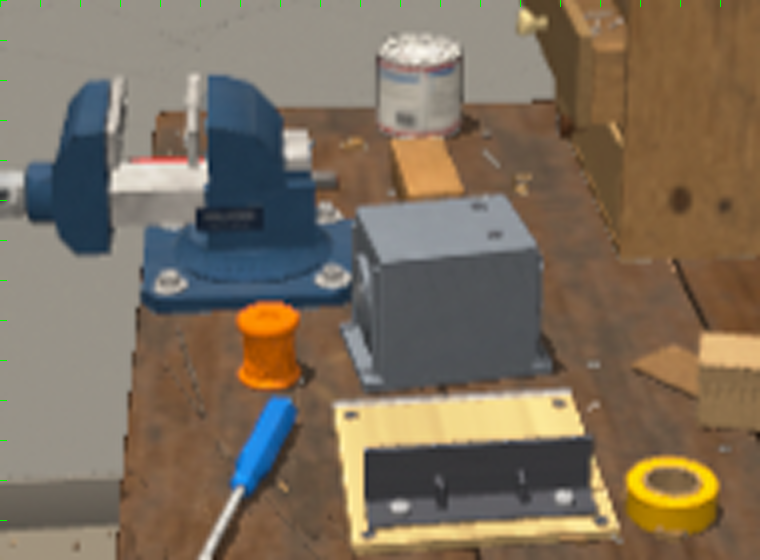

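```bash
cat > h.py <<'E'
import numpy as np, cv2
from bench import ctrl
def ray(d,uv,z):
    T=d["camera_from_world"];R=T[:3,:3];C=-R.T@T[:3,3]
    f=210/np.tan(np.radians(float(d["vfov"]))/2)
    r=R.T@np.array([(uv[0]-d["cx"])/f,(uv[1]-d["cy"])/f,1]);return C+r*(z-C[2])/r[2]
def proj(d,p):
    T=d["camera_from_world"];f=210/np.tan(np.radians(float(d["vfov"]))/2);c=T[:3,:3]@p+T[:3,3]
    return np.array([d["cx"]+f*c[0]/c[2],d["cy"]+f*c[1]/c[2]])
E
python3 - <<'E'
from h import *
t=np.load("top0.npz");s=np.load("side0.npz")
def T(n,z,*ps):
    for p in ps: print(n,p,np.round(ray(t,(p[0]/4+230-.4,p[1]/4+170-.4),z),4))
def S(n,z,*ps):
    for p in ps: print("side",n,p,np.round(ray(s,(p[0]/4+160-.4,p[1]/4+160-.4),z),4))
T("housing",.1,(270,82),(403,63),(432,230),(285,250))
T("bed",.008,(443,57),(457,287),(698,274),(683,48))
T("stop",.048,(638,62),(645,260))
T("spool",.047,(382,348));T("sd",.01,(480,335));T("visebase",.02,(236,260),(236,460),(215,248))
T("offcut",.035,(33,125),(33,185));T("jaw",.14,(212,330))
S("housing",.1,(355,210),(388,262),(540,250),(510,195))
S("bed",.008,(335,405),(572,391),(618,537),(355,547))
S("stop",.048,(365,452),(590,437)); S("hfoot",0,(375,386),(550,372))
S("visejaw",.14,(240,85)),S("vis knob",.06,(335,180));S("nut",.1,(310,150))
E
```

```text
housing (270, 82) [0.5939 0.0223 0.1   ]
housing (403, 63) [ 0.6042 -0.0635  0.1   ]
housing (432, 230) [ 0.4963 -0.0779  0.1   ]
housing (285, 250) [0.486  0.0159 0.1   ]
bed (443, 57) [ 0.6235 -0.1031  0.008 ]
bed (457, 287) [ 0.4629 -0.1062  0.008 ]
bed (698, 274) [ 0.4676 -0.2731  0.008 ]
bed (683, 48) [ 0.6258 -0.2717  0.008 ]
stop (638, 62) [ 0.6099 -0.2288  0.048 ]
stop (645, 260) [ 0.4763 -0.2263  0.048 ]
spool (382, 348) [ 0.4226 -0.0489  0.047 ]
sd (480, 335) [ 0.4296 -0.1203  0.01  ]
visebase (236, 260) [0.4847 0.0456 0.02  ]
visebase (236, 460) [0.3503 0.0492 0.02  ]
visebase (215, 248) [0.4932 0.0597 0.02  ]
offcut (33, 125) [0.5788 0.181  0.035 ]
offcut (33, 185) [0.5379 0.1816 0.035 ]
jaw (212, 330) [0.4363 0.0635 0.14  ]
side housing (355, 210) [0.4868 0.0076 0.1   ]
side housing (388, 262) [ 0.5034 -0.0799  0.1   ]
side housing (540, 250) [ 0.6065 -0.0702  0.1   ]
side housing (510, 195) [0.5987 0.0245 0.1   ]
side bed (335, 405) [ 0.4657 -0.1049  0.008 ]
side bed (572, 391) [ 0.6262 -0.1005  0.008 ]
side bed (618, 537) [ 0.6249 -0.2802  0.008 ]
side bed (355, 547) [ 0.4687 -0.2759  0.008 ]
side stop (365, 452) [ 0.4776 -0.2353  0.048 ]
side stop (590, 437) [ 0.6152 -0.2304  0.048 ]
side hfoot (375, 386) [ 0.4949 -0.0666  0.    ]
side hfoot (550, 372) [ 0.6179 -0.0577  0.    ]
side visejaw (240, 85) [0.4091 0.1603 0.14  ]
side vis knob (335, 180) [0.4798 0.1582 0.06  ]
side nut (310, 150) [0.4598 0.123  0.1   ]
```

Top crop: housing top corners at (270,82), (403,63), (432,230), (285,250), yawed ~5° relative to the bed; front bed edge at col ~450. Side crop: vise jaw, rod and drawer are near the approach zone, so I'll measure the clearance to them.

Run:
```python
from h import *
t=np.load("top0.npz")["frame"][:,:,::-1]; s=np.load("side0.npz")["frame"][:,:,::-1]
a=cv2.resize(t[120:270,170:300],None,fx=3,fy=4,interpolation=cv2.INTER_CUBIC)
b=cv2.resize(s[120:270,190:320],None,fx=3,fy=4,interpolation=cv2.INTER_CUBIC)
c=np.clip(np.hstack([a,b]).astype(float)*1.6,0,255).astype(np.uint8)
for i in range(0,260,10): cv2.line(c,(i*3,0),(i*3,6),(0,255,0),1)
for i in range(0,150,10): cv2.line(c,(0,i*4),(6,i*4),(0,255,0),1)
cv2.imwrite("pics/vd.png",c)
```

```text
(no output)
```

View pics/vd.png

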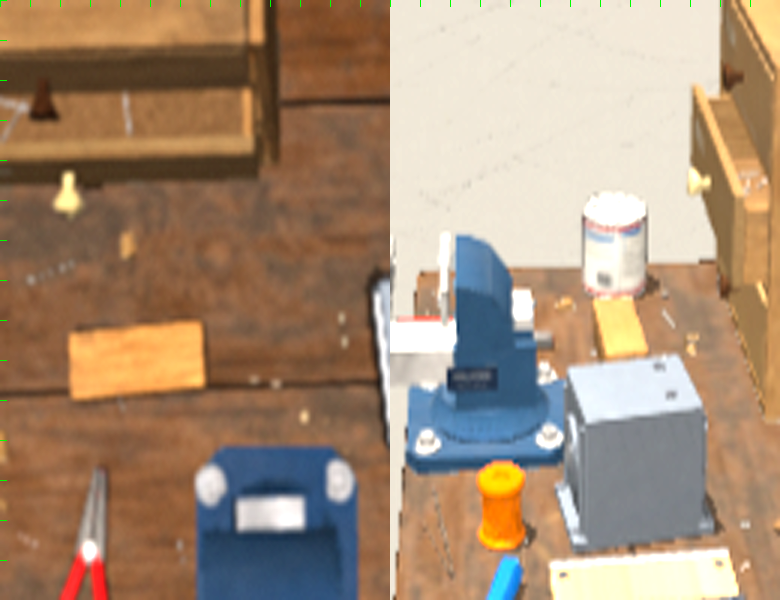

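Run:
```python
from h import *
t=np.load("top0.npz");s=np.load("side0.npz")
for z in(.06,.08,.1,.12,.15,.2):
    print(z,*[np.round(ray(t,p,z)[:2],3) for p in((271.5,244),(248.5,244),(255.7,164.5))],"side nut,rod",np.round(ray(s,(237.5,193),z)[:2],3),np.round(ray(s,(244,205),z)[:2],3))
    print("  side drawer face low", np.round(ray(s,(291,142),z)[:2],3))
```

```text
0.06 [0.459 0.092] [0.461 0.152] [0.672 0.129] side nut,rod [0.466 0.258] [0.482 0.155]
  side drawer face low [0.727 0.857]
0.08 [0.458 0.091] [0.46  0.151] [0.668 0.128] side nut,rod [0.464 0.207] [0.48  0.107]
  side drawer face low [0.717 0.786]
0.1 [0.458 0.091] [0.459 0.149] [0.663 0.127] side nut,rod [0.462 0.157] [0.477 0.06 ]
  side drawer face low [0.706 0.715]
0.12 [0.457 0.09 ] [0.459 0.147] [0.659 0.126] side nut,rod [0.461 0.106] [0.475 0.013]
  side drawer face low [0.696 0.645]
0.15 [0.456 0.09 ] [0.458 0.145] [0.652 0.124] side nut,rod [0.458 0.029] [ 0.472 -0.059]
  side drawer face low [0.681 0.539]
0.2 [0.455 0.089] [0.456 0.141] [0.641 0.121] side nut,rod [ 0.454 -0.098] [ 0.467 -0.177]
  side drawer face low [0.655 0.362]
```

Enlarged crop: vise nut/rod end at top (271,244) and side (244,205), drawer corner at top (256,164). That leaves a corridor of about x 0.48–0.655 m behind the housing. I'll move above the cover side.

Call:
jog_arm(
  commands=[
    [0.3,0.037,-0.056,0.02,0,0,-0.117],
    [0.3,0.074,-0.112,0.03,0,0,-0.233],
    [0.3,0.111,-0.168,0.04,0,0,-0.35],
    [0.3,0.148,-0.224,0.05,0,0,-0.467],
    [0.3,0.1845,-0.281,0.06,0,0,-0.583],
  ],
  grip_force=20,
)

```text
time: 0.52
position: [0.2793, 0.4805, 0.23]
tool_rot: [-0.927, -3.002, 0.001]
ft_force: [-0.2, 0.5, 0.7]
grip_width: 0.708
grip_force: 0.0
```

Call:
jog_arm(
  commands=[
    [0.3,0.037,-0.056,0.01,0,0,-0.117],
    [0.3,0.074,-0.112,0.02,0,0,-0.233],
    [0.3,0.111,-0.168,0.03,0,0,-0.35],
    [0.3,0.148,-0.224,0.04,0,0,-0.467],
    [0.3,0.1845,-0.281,0.04,0,0,-0.583],
  ],
)

```text
time: 0.93
position: [0.3718, 0.3404, 0.251]
tool_rot: [1.372, 2.826, 0.002]
ft_force: [0.5, 0.7, -0.0]
grip_width: 0.344
grip_force: 0.0
```

Call:
jog_arm(
  commands=[
    [0.3,0.037,-0.056,0.01,0,0,-0.117],
    [0.3,0.074,-0.112,0.02,0,0,-0.233],
    [0.3,0.111,-0.168,0.03,0,0,-0.35],
    [0.3,0.148,-0.224,0.04,0,0,-0.467],
    [0.3,0.1845,-0.281,0.04,0,0,-0.583],
  ],
)

```text
time: 1.35
position: [0.464, 0.1999, 0.2711]
tool_rot: [1.786, 2.584, 0.002]
ft_force: [0.9, 0.4, 0.1]
grip_width: 0.3
grip_force: 0.0
```

Call:
jog_arm(
  commands=[
    [0.3,0.037,-0.053,0,0,0,-0.117],
    [0.3,0.074,-0.106,0,0,0,-0.233],
    [0.3,0.111,-0.158,0,0,0,-0.35],
    [0.3,0.148,-0.21,0,0,0,-0.467],
    [0.3,0.1845,-0.26,0,0,0,-0.583],
  ],
)

```text
time: 1.77
position: [0.5558, 0.0696, 0.27]
tool_rot: [-2.159, -2.282, 0.001]
ft_force: [0.6, -0.3, -0.3]
grip_width: 0.299
grip_force: 0.0
```

Call:
jog_arm(
  commands=[
    [0.3,0,-0.012,0,-0.166,-0.01,0],
    [0.3,0,-0.024,0,-0.333,-0.02,0],
    [0.3,0,-0.036,0,-0.5,-0.03,0],
    [0.3,0,-0.048,0,-0.666,-0.04,0],
    [0.3,0,-0.06,0,-0.832,-0.049,0],
  ],
)

```text
time: 2.18
position: [0.5556, 0.0412, 0.2706]
tool_rot: [1.913, 2.03, -0.427]
ft_force: [-0.4, -0.5, -0.2]
grip_width: 0.299
grip_force: 0.0
```

Call:
jog_arm(
  commands=[
    [0.3,0,0,-0.05,0,0,0],
    [0.3,0,0,-0.11,0,0,0],
    [0.3,0,0,-0.17,0,0,0],
    [0.3,0,0,-0.23,0,0,0],
    [0.3,0,0,-0.28,0,0,0],
  ],
)

```text
time: 2.6
position: [0.5543, 0.0411, 0.1278]
tool_rot: [1.916, 2.034, -0.427]
ft_force: [0.2, 0.2, -0.5]
grip_width: 0.298
grip_force: 0.0
```

Run:
```python
from h import *
for n in("top","side"):
    d=ctrl.get_image(n); f=d["frame"][:,:,::-1]
    np.savez(f"{n}1.npz",**d)
    im=f[100:270,200:400] if n=="top" else f[60:260,150:350]
    cv2.imwrite(f"{n}t.png",cv2.resize(im,(400,int(im.shape[0]*2))))
a=cv2.imread("topt.png");b=cv2.imread("sidet.png");h=min(a.shape[0],b.shape[0])
cv2.imwrite("pics/appr.png",np.hstack([a[:h],b[-h:]]))
s=ctrl.get_state();print(s["position"],s["ft_force"])
```

```text
[0.551911   0.04033267 0.12603937] [-0.33058447  0.13416633 -0.04362002]
```

View pics/appr.png

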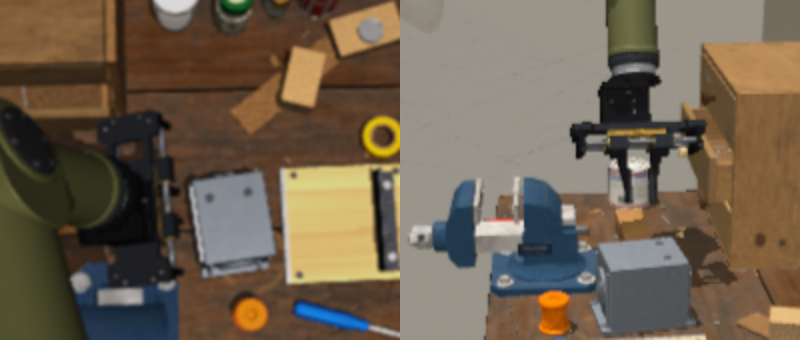

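Side view: tool tilted, fingers at (640,180) above and behind the cover, wide body bar between vise and drawer. Descending slowly.

Call:
jog_arm(
  commands=[
    [0.3,0.006,0,-0.03,0,0,0],
    [0.3,0.006,0,-0.06,0,0,0],
    [0.3,0.006,0,-0.08,0,0,0],
    [0.3,0.006,0,-0.1,0,0,0],
    [0.3,0.006,0,-0.12,0,0,0],
  ],
)

```text
time: 3.12
position: [0.559, 0.0415, 0.0706]
tool_rot: [1.916, 2.032, -0.423]
ft_force: [-0.3, -1.0, 0.4]
grip_width: 0.299
grip_force: 0.0
```

Call:
jog_arm(
  commands=[
    [0.3,0,0,-0.02,0,0,0],
    [0.3,0,0,-0.04,0,0,0],
    [0.3,0,0,-0.06,0,0,0],
    [0.3,0,0,-0.08,0,0,0],
    [0.3,0,0,-0.094,0,0,0],
  ],
)

```text
time: 3.53
position: [0.5579, 0.0411, 0.0219]
tool_rot: [1.916, 2.033, -0.426]
ft_force: [0.1, 0.4, -0.3]
grip_width: 0.301
grip_force: 0.0
```

Call:
jog_arm(
  commands=[
    [0.3,0,-0.005,-0.004,0,0,0],
    [0.3,0,-0.01,-0.006,0,0,0],
    [0.3,0,-0.015,-0.006,0,0,0],
    [0.3,0,-0.02,-0.006,0,0,0],
    [0.3,0,-0.025,-0.006,0,0,0],
  ],
)

```text
time: 3.95
position: [0.5588, 0.0284, 0.0208]
tool_rot: [1.916, 2.032, -0.424]
ft_force: [0.2, -1.0, 1.3]
grip_width: 0.298
grip_force: 0.0
```

Call:
jog_arm(
  commands=[
    [0.3,0,-0.004,0,0,0,0],
    [0.3,0,-0.008,0,0,0,0],
    [0.3,0,-0.012,0,0,0,0],
    [0.3,0,-0.016,0,0,0,0],
    [0.3,0,-0.02,0,0,0,0],
  ],
)

```text
time: 4.37
position: [0.5602, 0.0221, 0.0207]
tool_rot: [1.914, 2.036, -0.416]
ft_force: [1.1, 5.5, 0.5]
grip_width: 0.3
grip_force: 2.7
```

Call:
jog_arm(
  commands=[
    [0.3,0,-0.004,0,0,0,-0.014],
    [0.3,0,-0.008,0,0,0,-0.028],
    [0.3,0,-0.012,0,0,0,-0.042],
    [0.3,0,-0.016,0,0,0,-0.056],
    [0.3,0,-0.02,0,0,0,-0.07],
  ],
)

```text
time: 4.78
position: [0.5605, 0.0121, 0.0207]
tool_rot: [1.954, 2.003, -0.425]
ft_force: [2.4, 6.3, 0.1]
grip_width: 0.301
grip_force: 2.8
```

Call:
jog_arm(
  commands=[
    [0.3,0,-0.003,0,0,0,0],
    [0.3,0,-0.006,0,0,0,0],
    [0.3,0,-0.009,0,0,0,0],
    [0.3,0,-0.012,0,0,0,0],
    [0.3,0,-0.016,0,0,0,0],
  ],
)

```text
time: 5.2
position: [0.5602, 0.0047, 0.0206]
tool_rot: [1.954, 2.004, -0.424]
ft_force: [0.5, 6.6, 1.6]
grip_width: 0.301
grip_force: 3.4
```

```bash
cat > cap.py <<'E'
import sys
from h import *
n=sys.argv[1];ims=[]
for k,(r0,c0) in dict(top=(160,240),side=(190,200)).items():
    d=ctrl.get_image(k);np.savez(f"{k}{n}.npz",**d)
    ims.append(cv2.resize(d["frame"][r0:r0+100,c0:c0+130,::-1],None,fx=3,fy=4,interpolation=cv2.INTER_CUBIC))
cv2.imwrite(f"pics/c{n}.png",np.hstack(ims));s=ctrl.get_state();print(s["time"],s["position"],s["ft_force"])
E
python3 cap.py 2
```

```text
5.3 [0.56010909 0.00393377 0.02067137] [2.30006546 5.69147703 1.15592864]
```

View pics/c2.png

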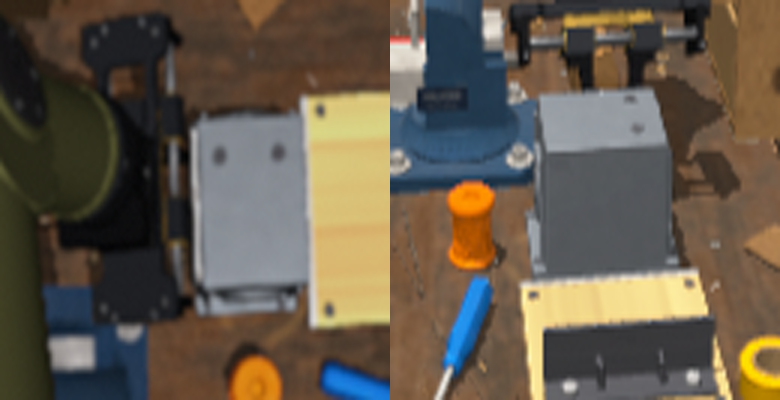

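Picture: housing is now square to the bed, with plain face near col 303 and bed edge at col 305 (a few mm still to go). Continuing until it bears.

Call:
jog_arm(
  commands=[
    [0.3,0,-0.002,0,0,0,0],
    [0.3,0,-0.004,0,0,0,0],
    [0.3,0,-0.006,0,0,0,0],
    [0.3,0,-0.008,0,0,0,0],
    [0.3,0,-0.01,0,0,0,0],
  ],
)

```text
time: 5.72
position: [0.56, -0.0004, 0.0206]
tool_rot: [1.955, 2.004, -0.425]
ft_force: [0.5, 6.0, 1.2]
grip_width: 0.299
grip_force: 3.4
```

Call:
jog_arm(
  commands=[
    [0.3,0,-0.002,0,0,0,0],
    [0.3,0,-0.003,0,0,0,0],
    [0.3,0,-0.004,0,0,0,0],
    [0.3,0,-0.005,0,0,0,0],
    [0.3,0,-0.006,0,0,0,0],
  ],
)

```text
time: 6.13
position: [0.56, -0.0033, 0.0206]
tool_rot: [1.955, 2.004, -0.425]
ft_force: [1.1, 6.6, 1.7]
grip_width: 0.297
grip_force: 3.5
```

Call:
jog_arm(
  commands=[
    [0.3,0,-0.002,0,0,0,0],
    [0.3,0,-0.004,0,0,0,0],
    [0.3,0,-0.006,0,0,0,0],
    [0.3,0,-0.007,0,0,0,0],
    [0.3,0,-0.008,0,0,0,0],
  ],
)

```text
time: 6.55
position: [0.5599, -0.0068, 0.0205]
tool_rot: [1.955, 2.004, -0.424]
ft_force: [0.0, 9.8, 2.8]
grip_width: 0.294
grip_force: 4.4
```

Call:
jog_arm(
  commands=[
    [0.3,0,-0.001,0,0,0,0],
    [0.3,0,-0.002,0,0,0,0],
    [0.3,0,-0.003,0,0,0,0],
    [0.3,0,-0.004,0,0,0,0],
    [0.3,0,-0.004,0,0,0,0],
  ],
)

```text
time: 6.97
position: [0.56, -0.0069, 0.0205]
tool_rot: [1.955, 2.006, -0.422]
ft_force: [-1.6, 11.6, 4.0]
grip_width: 0.301
grip_force: 5.6
```

Bearing at ~11.5 N. Hold.

Call:
jog_arm(
  commands=[
    [0.3,0,0,0,0,0,0],
    [0.3,0,0,0,0,0,0],
    [0.3,0,0,0,0,0,0],
    [0.3,0,0,0,0,0,0],
    [0.3,0,0,0,0,0,0],
  ],
)

```text
time: 7.38
position: [0.56, -0.0069, 0.0205]
tool_rot: [1.955, 2.006, -0.422]
ft_force: [-0.5, 11.3, 5.3]
grip_width: 0.3
grip_force: 5.6
```

Call:
jog_arm(
  commands=[
    [0.3,0,0,0,0,0,0],
    [0.3,0,0,0,0,0,0],
    [0.3,0,0,0,0,0,0],
    [0.3,0,0,0,0,0,0],
    [0.3,0,0,0,0,0,0],
  ],
)

```text
time: 7.8
position: [0.56, -0.007, 0.0205]
tool_rot: [1.955, 2.006, -0.422]
ft_force: [-1.6, 12.0, 2.5]
grip_width: 0.297
grip_force: 5.6
```

Call:
jog_arm(
  commands=[
    [0.3,0,0,0,0,0,0],
    [0.3,0,0,0,0,0,0],
    [0.3,0,0,0,0,0,0],
    [0.3,0,0,0,0,0,0],
    [0.3,0,0,0,0,0,0],
  ],
)

```text
time: 8.22
position: [0.56, -0.007, 0.0205]
tool_rot: [1.955, 2.006, -0.422]
ft_force: [-1.1, 10.3, 3.5]
grip_width: 0.296
grip_force: 5.6
```

```bash
python3 cap.py 3
```

```text
8.3167 [ 0.55996662 -0.00692984  0.0204738 ] [-1.22833474 11.62790165  3.64374053]
```

View pics/c3.png

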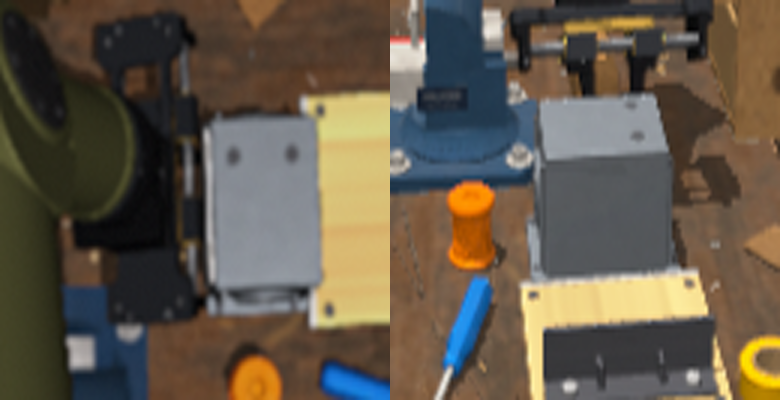

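Housing stands square and upright against the edge at ~11 N: plain face (317,115)-(322,285) parallel to the bed edge (303,97)-(310,325). Now I'll back off, raise and centre.

Call:
jog_arm(
  commands=[
    [0.3,0,0.03,0,0,0,0],
    [0.4,0,0.034,0.02,0,0,0],
    [0.5,-0.01,0.034,0.05,0,0,0],
    [0.5,-0.02,0.034,0.08,0,0,0],
    [0.5,-0.024,0.034,0.115,0,0,0],
  ],
)

```text
time: 8.73
position: [0.5452, 0.0027, 0.0785]
tool_rot: [1.956, 2.0, -0.438]
ft_force: [-0.1, -0.0, 0.2]
grip_width: 0.471
grip_force: 0.0
```

Call:
jog_arm(
  commands=[
    [0.5,0,-0.004,0,0,0,0],
    [0.5,0,-0.008,0,0,0,0],
    [0.5,0,-0.012,0,0,0,0],
    [0.5,0,-0.016,0,0,0,0],
    [0.5,0,-0.02,0,0,0,0],
  ],
)

```text
time: 9.15
position: [0.5458, -0.007, 0.0769]
tool_rot: [1.956, 2.0, -0.436]
ft_force: [0.2, 0.3, -1.6]
grip_width: 0.501
grip_force: 0.0
```

Call:
jog_arm(
  commands=[
    [0.5,0,-0.003,0,0,0,0],
    [0.5,0,-0.006,0.001,0,0,0],
    [0.5,0,-0.009,0.002,0,0,0],
    [0.5,0,-0.012,0.004,0,0,0],
    [0.5,0,-0.015,0.006,0,0,0],
  ],
)

```text
time: 9.57
position: [0.5464, -0.0139, 0.0808]
tool_rot: [1.956, 2.0, -0.434]
ft_force: [-0.4, 0.6, 0.4]
grip_width: 0.501
grip_force: 0.0
```

Call:
jog_arm(
  commands=[
    [0.5,0,-0.004,0.004,0,0,0],
    [0.5,0,-0.008,0.008,0,0,0],
    [0.5,0,-0.012,0.012,0,0,0],
    [0.5,0,-0.016,0.016,0,0,0],
    [0.5,0,-0.02,0.02,0,0,0],
  ],
)

```text
time: 9.98
position: [0.5465, -0.024, 0.0911]
tool_rot: [1.956, 2.0, -0.433]
ft_force: [0.2, -0.8, -0.4]
grip_width: 0.499
grip_force: 0.0
```

No contact yet where expected, so I'll look.

```bash
python3 cap.py 4
```

```text
10.0833 [ 0.54659024 -0.02425759  0.09124988] [ 0.61832522 -0.41694291  0.15302845]
```

View pics/c4.png

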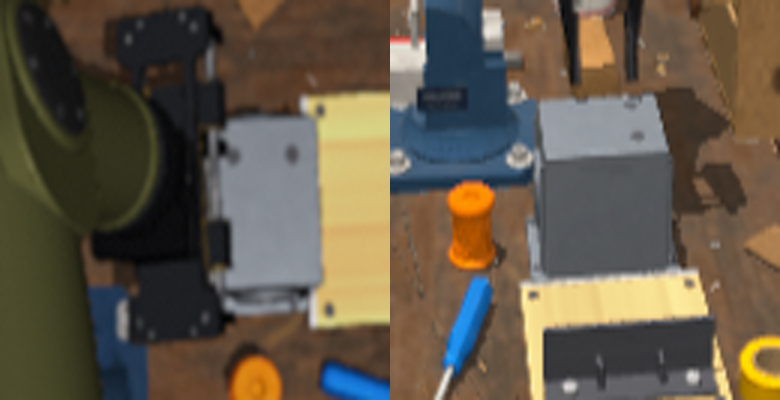

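Run:
```python
from h import *
t=np.load("top4.npz");s=np.load("side4.npz")
for p in((.546,-.024,.091),(.546,-.012,.1),(.546,-.012,.08),(.546,.02,.1)):
    a=proj(t,np.array(p));b=proj(s,np.array(p))
    print(p,"crop top",(a-[240,160])*[3,4],"side",(b-[200,190])*[3,4]+[390,0])
def T(u,v,z):return np.round(ray(t,(u/3+240-.4,v/4+160-.4),z)[:2],4)
def S(u,v,z):return np.round(ray(s,((u-390)/3+200-.4,v/4+190-.4),z)[:2],4)
print("top face",T(317,117,.1),T(322,283,.1),"side",S(538,102,.1),S(655,95,.1),S(672,152,.1),S(543,163,.1))
print("foot z0",S(535,275,0),S(670,268,0))
print("fingertips",[(z,S(575,85,z),S(632,80,z)) for z in(.09,.1,.12)])
st=ctrl.get_state();from scipy.spatial.transform import Rotation as R
print(R.from_rotvec(st["tool_rot"]).as_matrix().round(3))
```

```text
(0.546, -0.024, 0.091) crop top [226.4189985  194.46020781] side [601.34221037 115.55495202]
(0.546, -0.012, 0.1) crop top [213.19504029 193.28654974] side [600.09447967  96.65675661]
(0.546, -0.012, 0.08) crop top [211.56322014 196.87080782] side [599.98718041 122.80033991]
(0.546, 0.02, 0.1) crop top [175.61795108 194.5121957 ] side [596.72668493  78.46480046]
top face [ 0.5942 -0.1015] [ 0.4875 -0.1013] side [ 0.4872 -0.0132] [ 0.5964 -0.0109] [ 0.5989 -0.1041] [ 0.4856 -0.1104]
foot z0 [ 0.4794 -0.0779] [ 0.603  -0.0795]
fingertips [(0.09, array([0.5255, 0.0361]), array([0.581 , 0.0402])), (0.1, array([0.5236, 0.0132]), array([0.5782, 0.0173])), (0.12, array([ 0.5198, -0.0326]), array([ 0.5724, -0.0287]))]
[[-0.019  1.     0.01 ]
 [ 0.906  0.022 -0.422]
 [-0.423  0.001 -0.906]]
```

Run:
```python
from h import *
s=np.load("side4.npz")["frame"].mean(2).astype(int)
print("     ",*range(256,288,1))
for r in range(200,226): print(r,*[f"{v:3d}" for v in s[r,256:288]])
```

```text
256 257 258 259 260 261 262 263 264 265 266 267 268 269 270 271 272 273 274 275 276 277 278 279 280 281 282 283 284 285 286 287
200  98  85  49  14  23  32  65 128 150 149 150 148 145 145 148 149 145  98  93  92  91  88  57  45  52  33  66 129 108  88  89  88
201  97  86  63  18  23  32  66 123 148 148 148 149 148 147 149 150 147 124  93  93  93  88  57  50  52  30  56 100 124  89  90  91
202  96  86  61  32  24  33  68 115 152 151 152 152 151 149 152 152 152 146  99  92  93  88  54  50  52  33  61  94  93  91  91  91
203  93  83  60  40  23  35  69 116 155 156 156 155 154 153 154 154 153 147 116  94  94  89  54  47  52  33  65  96  95  94  92  90
204  92  82  58  43  21  34  67 111 157 159 159 157 158 155 155 155 154 149 123  94  94  89  52  43  51  28  58  96  97  96  94  90
205  91  88  62  50  22  34  62 101 157 161 162 160 159 159 155 139 138 134 119  92  92  85  52  42  52  31  57  95  95  94  93  89
206  94  90  70  47  23  35  61  92 139 143 144 142 143 144 136  91  91  90  87  88  92  85  52  43  53  35  56  91  90  88  88  86
207 101 110  98  48  21  34  57  72  93  93  93 
[... 1759 characters left out ...]
 154 154 154 153 153 153 154 154 155 155
221 158 157 157 158 157 157 156 155 154 154 154 155 155 155 155 155 156 156 156 156 157 156 155 155 153 153 153 153 153 153 153 155
222 158 157 157 158 157 156 155 155 155 155 155 155 155 155 155 156 155 156 156 157 157 156 155 155 152 144 141 143 150 153 154 155
223 159 158 158 157 157 156 156 155 156 156 155 155 156 156 155 155 155 155 156 157 156 155 155 153 138 115 109 111 131 153 153 153
224 159 159 159 158 158 158 157 156 157 156 156 155 155 156 156 156 155 155 155 156 155 154 155 152 127 115 111 111 124 154 153 153
225 160 160 159 159 158 158 158 157 157 156 156 154 155 156 156 157 156 156 156 155 155 155 156 156 155 151 138 142 155 156 154 154
```

Run:
```python
from h import *
s=np.load("side1.npz");g=s["frame"].mean(2).astype(int)
print(proj(s,np.array((.552,.0403,.126))), proj(s,np.array((.552,.0403+.042,.126+.0906))))
for r in range(168,206,2): print(r,*[f"{v:3d}" for v in g[r,250:290]])
```

```text
[270.34207337 198.3884992 ] [269.03885669 163.59961003]
168 147 148 146 147 134  12  20  15  16  19  19  17  18  71 157 165 173 166 150 152 154 147 147 148 135  13  18  19  18  19  43  91  90 102 147 147 148 148 145 129
170 147 148 147 147 147 146 164 196 106  13  21  21  21  88 188 179 164 189 195 192 197 193 176 163 150   9  18  21  21  20  66 147 147 147 147 147 147 147 147 146
172 148 146 146 145 148 184 202 193 194  14  22  21  20  93 211 241 235 231 230 227 213 204 210 218 187  63  18  21  20  68 147 146 147 146 147 147 147 147 148 147
174 147 147 147 138  78 116 151 169 161 102  12  21  21  34  93 169 212 216 223 203 204 208 161 153  51  36  26  21  20  67 146 147 147 147 147 147 147 147 147 147
176 147 146 144 136  90 121 124 124 133 118  24  21  20  23  33  75 149 142 129 117  98 101  89  87  26  37  32  27  24  67 147 147 147 147 147 147 147 147 147 147
178 146 147 147 139  96 127 126 127 131 129  80  13  21  23  32  71 141 130 114 106 102 104 112 111  29  51  45  27  70 147 147 147 148 148 147 147 146 147 147 147
180 147 147 147 139 105 146 154 154 148 145 131  50  20  23 
[... 1371 characters left out ...]
  92  91  93  94  94  91  88  86  85  84  86
198 104 100  96  95  94  95  98  83  95 150 148 149 150 150 148 150 148 144 145 145 140 118  77  91  90  89  90  91  92  91 101 130 112  93  92  89  86  85  85  85
200 100 101 102 101  99  98  97  87  80 115 144 130 132 133 133 131 126  83  81  81  83  84  86  89  91  90  91  93  93  95  94  93 101 128 107  88  88  88  86  85
202  94  95  98  99  99  97  96  85  67  78  77  83  83  85  85  84  85  85  85  85  85  86  86  88  91  92  92  92  92  91  91  92  94  93  92  91  91  91  90  89
204  90  93  98 101  99  95  91  82  61  68  62  85  84  85  88  90  90  89  89  89  88  88  88  88  91  93  93  94  91  89  88  90  93  96  96  95  92  80  85 108
```

The fingertips really end about 19 mm short of the reported TCP: both views show the tip ~8 px higher than its projection. So they passed just above the housing's top. I'll back off and re-approach lower.

Call:
jog_arm(
  commands=[
    [0.5,0,0.03,0,0,0,0],
    [0.5,0,0.068,0,0,0,0],
    [0.5,0,0.068,-0.02,0,0,0],
    [0.5,0,0.068,-0.045,0,0,0],
    [0.5,0,0.068,-0.066,0,0,0],
  ],
)

```text
time: 10.5
position: [0.546, 0.0115, 0.0562]
tool_rot: [1.954, 2.002, -0.435]
ft_force: [0.7, -0.3, 0.9]
grip_width: 0.502
grip_force: 0.0
```

Call:
jog_arm(
  commands=[
    [0.5,0,-0.008,0,0,0,0],
    [0.5,0,-0.016,0,0,0,0],
    [0.5,0,-0.024,0,0,0,0],
    [0.5,0,-0.032,0,0,0,0],
    [0.5,0,-0.036,0,0,0,0],
  ],
)

```text
time: 10.92
position: [0.5467, -0.0069, 0.0581]
tool_rot: [1.959, 2.0, -0.43]
ft_force: [-2.0, 6.3, 1.4]
grip_width: 0.5
grip_force: 3.0
```

Call:
jog_arm(
  commands=[
    [0.5,0,-0.002,0,0,0,0],
    [0.5,0,-0.004,0,0,0,0],
    [0.5,0,-0.006,0,0,0,0],
    [0.5,0,-0.008,0,0,0,0],
    [0.5,0,-0.01,0,0,0,0],
  ],
)

```text
time: 11.33
position: [0.5467, -0.0077, 0.0581]
tool_rot: [1.958, 2.005, -0.425]
ft_force: [-4.3, 11.5, 5.9]
grip_width: 0.501
grip_force: 6.2
```

The finger is also pressing down (fz 5.9 N), which resists tipping. Moving up to relieve it.

Call:
jog_arm(
  commands=[
    [0.5,0,0,0.003,0,0,0],
    [0.5,0,0,0.006,0,0,0],
    [0.5,0,0,0.009,0,0,0],
    [0.5,0,0,0.012,0,0,0],
    [0.5,0,0,0.014,0,0,0],
  ],
)

```text
time: 11.75
position: [0.5463, -0.0123, 0.0648]
tool_rot: [1.956, 2.001, -0.433]
ft_force: [-1.2, 2.5, -2.9]
grip_width: 0.499
grip_force: 1.4
```

Call:
jog_arm(
  commands=[
    [0.5,0,-0.006,0.003,0,0,0],
    [0.5,0,-0.011,0.006,0,0,0],
    [0.5,0,-0.016,0.01,0,0,0],
    [0.5,0,-0.021,0.014,0,0,0],
    [0.5,0,-0.026,0.017,0,0,0],
  ],
)

```text
time: 12.17
position: [0.5469, -0.0231, 0.0742]
tool_rot: [1.956, 2.003, -0.429]
ft_force: [-3.5, 10.3, 8.3]
grip_width: 0.499
grip_force: 5.9
```

Call:
jog_arm(
  commands=[
    [0.5,0,-0.007,0.005,0,0,0],
    [0.5,0,-0.014,0.01,0,0,0],
    [0.5,0,-0.021,0.015,0,0,0],
    [0.5,0,-0.028,0.02,0,0,0],
    [0.5,0,-0.035,0.024,0,0,0],
  ],
)

```text
time: 12.58
position: [0.5475, -0.0414, 0.0871]
tool_rot: [1.955, 2.001, -0.429]
ft_force: [-3.2, 9.1, 9.4]
grip_width: 0.502
grip_force: 5.6
```

Call:
jog_arm(
  commands=[
    [0.5,0,-0.006,0.01,0,0,0],
    [0.5,0,-0.014,0.017,0,0,0],
    [0.5,0,-0.022,0.023,0,0,0],
    [0.5,0,-0.03,0.028,0,0,0],
    [0.5,0,-0.038,0.032,0,0,0],
  ],
)

```text
time: 13.0
position: [0.5464, -0.0634, 0.1016]
tool_rot: [1.956, 1.999, -0.434]
ft_force: [-0.3, 2.0, -0.4]
grip_width: 0.5
grip_force: 0.6
```

Call:
jog_arm(
  commands=[
    [0.5,0,-0.009,0.003,0,0,0],
    [0.5,0,-0.018,0.005,0,0,0],
    [0.5,0,-0.027,0.007,0,0,0],
    [0.5,0,-0.036,0.008,0,0,0],
    [0.5,0,-0.045,0.009,0,0,0],
  ],
)

```text
time: 13.42
position: [0.5465, -0.0856, 0.106]
tool_rot: [1.956, 2.0, -0.434]
ft_force: [0.4, 0.5, 1.4]
grip_width: 0.503
grip_force: 0.6
```

Call:
jog_arm(
  commands=[
    [0.5,0,-0.008,0.001,0,0,0],
    [0.5,0,-0.016,0.001,0,0,0],
    [0.5,0,-0.024,0.001,0,0,0],
    [0.5,0,-0.032,0,0,0,0],
    [0.5,0,-0.04,0,0,0,0],
  ],
)

```text
time: 13.83
position: [0.5465, -0.1054, 0.1059]
tool_rot: [1.956, 2.0, -0.434]
ft_force: [1.6, 0.1, 1.3]
grip_width: 0.496
grip_force: 0.2
```

Call:
jog_arm(
  commands=[
    [0.5,0,-0.008,-0.001,0,0,0],
    [0.5,0,-0.016,-0.002,0,0,0],
    [0.5,0,-0.024,-0.003,0,0,0],
    [0.5,0,-0.032,-0.004,0,0,0],
    [0.5,0,-0.04,-0.006,0,0,0],
  ],
)

```text
time: 14.25
position: [0.5462, -0.1252, 0.1026]
tool_rot: [1.956, 2.0, -0.434]
ft_force: [0.3, 0.4, -0.1]
grip_width: 0.502
grip_force: 0.0
```

```bash
python3 cap.py 5
python3 - <<'E'
from h import *
d=np.load("side5.npz")["frame"]
# numeric peek: side-view silhouettes of stop/bed and housing along a column
for c in (255,270): print(c,[int(v) for v in d[185:300:3,c].mean(1)])
E
```

```text
14.35 [ 0.54589123 -0.12579204  0.10255152] [ 0.77380853 -0.36077241 -0.20352219]
255 [133, 54, 54, 21, 47, 99, 97, 99, 100, 101, 102, 99, 98, 94, 154, 233, 236, 158, 167, 160, 93, 92, 93, 91, 91, 92, 93, 92, 92, 99, 57, 57, 56, 61, 101, 97, 205, 121, 99]
270 [73, 139, 64, 142, 142, 150, 154, 161, 89, 90, 81, 88, 85, 83, 130, 229, 226, 229, 227, 147, 92, 90, 90, 91, 90, 90, 91, 90, 89, 53, 57, 62, 91, 55, 80, 107, 203, 107, 87]
```

Call:
jog_arm(
  commands=[
    [0.5,0,0.02,0.03,0,0,0],
    [0.5,0,0.06,0.05,0,0,0],
    [0.5,0,0.12,0.05,0,0,0],
    [0.5,0,0.17,0.03,0,0,0],
    [0.5,0,0.19,0,0,0,0],
  ],
)

```text
time: 14.77
position: [0.5483, -0.0244, 0.1033]
tool_rot: [1.952, 2.005, -0.425]
ft_force: [0.2, 1.2, 0.2]
grip_width: 0.495
grip_force: 0.0
```

```bash
python3 cap.py 6
python3 - <<'E'
from h import *
for k in("top","side"):
    d=np.load(k+"6.npz"); h=cv2.cvtColor(d["frame"],cv2.COLOR_RGB2HSV)
    m=((h[...,2]>170)&(h[...,1]<45)).astype(np.uint8)
    m=cv2.morphologyEx(m,cv2.MORPH_OPEN,np.ones((3,3)))
    c=(np.array([.545,-.145,.104])); p=proj(d,c).astype(int)
    n,l,st,ce=cv2.connectedComponentsWithStats(m)
    for i in range(1,n):
        if st[i,4]>150 and abs(ce[i]-p).max()<50:
            cs,_=cv2.findContours((l==i).astype(np.uint8),0,1);r=cv2.minAreaRect(max(cs,key=cv2.contourArea));b=cv2.boxPoints(r)
            print(k,p,ce[i],st[i]);print(np.array([ray(d,q,.104)[:2] for q in b]).round(4))
E
```

```text
14.8667 [ 0.54488967 -0.02745584  0.10015448] [-0.14028721 -0.28119205 -0.12947472]
top [363 207] [361.70500782 208.85758998] [ 343  190   38   39 1278]
[[ 0.5907 -0.095 ]
 [ 0.5884 -0.1898]
 [ 0.4911 -0.1848]
 [ 0.4934 -0.0909]]
side [274 233] [273.77558348 233.3967684 ] [254 226  40  16 557]
[[ 0.4956 -0.0933]
 [ 0.5975 -0.1026]
 [ 0.5852 -0.1883]
 [ 0.4896 -0.1795]]
```

View pics/c6.png

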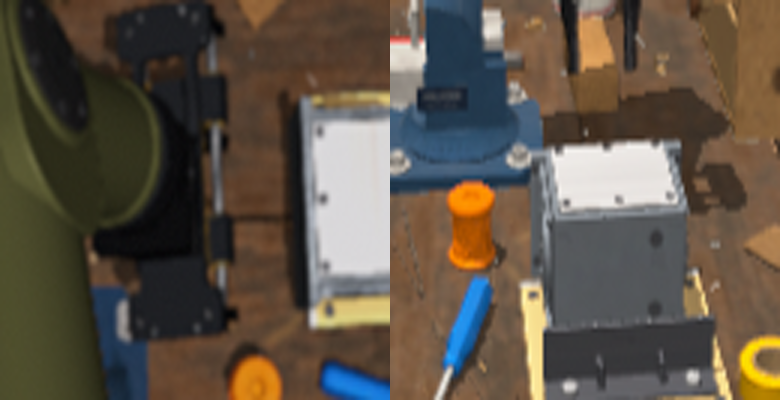

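Picture: housing lies on the bed with the white cover plate up at top crop (313–390,120–280), slightly yawed; former top still ~40 mm from the angle iron. Lowering behind its underside to push.

Call:
jog_arm(
  commands=[
    [0.8,-0.004,0,-0.03,0,0,0],
    [0.8,-0.004,0,-0.06,0,0,0],
    [0.8,-0.004,0,-0.09,0,0,0],
    [0.8,-0.004,0,-0.12,0,0,0],
    [0.8,-0.004,0,-0.14,0,0,0],
  ],
)

```text
time: 15.28
position: [0.5433, -0.0325, 0.0317]
tool_rot: [1.958, 1.998, -0.438]
ft_force: [-1.1, 0.4, -0.5]
grip_width: 0.764
grip_force: 0.0
```

Call:
jog_arm(
  commands=[
    [0.8,0,-0.014,0,0,0,0],
    [0.8,0,-0.028,0,0,0,0],
    [0.8,0,-0.042,0,0,0,0],
    [0.8,0,-0.056,0,0,0,0],
    [0.8,0,-0.07,0,0,0,0],
  ],
)

```text
time: 15.7
position: [0.5449, -0.0661, 0.0337]
tool_rot: [1.957, 1.998, -0.432]
ft_force: [-0.5, 0.3, -0.2]
grip_width: 0.799
grip_force: 0.0
```

Call:
jog_arm(
  commands=[
    [0.8,0,-0.006,0,0,0,0],
    [0.8,0,-0.012,0,0,0,0],
    [0.8,0,-0.018,0,0,0,0],
    [0.8,0,-0.024,0,0,0,0],
    [0.8,0,-0.03,0,0,0,0],
  ],
)

```text
time: 16.12
position: [0.5445, -0.0797, 0.0328]
tool_rot: [1.955, 2.001, -0.433]
ft_force: [-0.6, 0.1, 1.1]
grip_width: 0.799
grip_force: 0.0
```

Call:
jog_arm(
  commands=[
    [0.8,0,-0.004,0,0,0,0],
    [0.8,0,-0.008,0,0,0,0],
    [0.8,0,-0.012,0,0,0,0],
    [0.8,0,-0.016,0,0,0,0],
    [0.8,0,-0.02,0,0,0,0],
  ],
)

```text
time: 16.53
position: [0.5444, -0.0898, 0.0328]
tool_rot: [1.956, 2.0, -0.433]
ft_force: [0.3, 2.0, 1.1]
grip_width: 0.8
grip_force: 1.2
```

Call:
jog_arm(
  commands=[
    [0.8,0,-0.003,0,0,0,0],
    [0.8,0,-0.006,0,0,0,0],
    [0.8,0,-0.009,0,0,0,0],
    [0.8,0,-0.012,0,0,0,0],
    [0.8,0,-0.016,0,0,0,0],
  ],
)

```text
time: 16.95
position: [0.5452, -0.0942, 0.0326]
tool_rot: [1.955, 2.004, -0.428]
ft_force: [-1.0, 7.8, 2.1]
grip_width: 0.804
grip_force: 3.7
```

Call:
jog_arm(
  commands=[
    [0.8,0,-0.003,0,0,0,0],
    [0.8,0,-0.006,0,0,0,0],
    [0.8,0,-0.009,0,0,0,0],
    [0.8,0,-0.012,0,0,0,0],
    [0.8,0,-0.016,0,0,0,0],
  ],
)

```text
time: 17.37
position: [0.5456, -0.1022, 0.0326]
tool_rot: [1.955, 2.004, -0.427]
ft_force: [-0.7, 7.1, 2.0]
grip_width: 0.8
grip_force: 3.5
```

Call:
jog_arm(
  commands=[
    [0.8,0,-0.003,0,0,0,0],
    [0.8,0,-0.006,0,0,0,0],
    [0.8,0,-0.009,0,0,0,0],
    [0.8,0,-0.012,0,0,0,0],
    [0.8,0,-0.016,0,0,0,0],
  ],
)

```text
time: 17.78
position: [0.5457, -0.1103, 0.0327]
tool_rot: [1.954, 2.004, -0.427]
ft_force: [0.2, 7.7, 1.4]
grip_width: 0.801
grip_force: 3.5
```

Call:
jog_arm(
  commands=[
    [0.8,0,-0.003,0,0,0,0],
    [0.8,0,-0.006,0,0,0,0],
    [0.8,0,-0.008,0,0,0,0],
    [0.8,0,-0.01,0,0,0,0],
    [0.8,0,-0.012,0,0,0,0],
  ],
)

```text
time: 18.2
position: [0.5457, -0.1164, 0.0327]
tool_rot: [1.954, 2.004, -0.427]
ft_force: [0.3, 7.0, 1.3]
grip_width: 0.801
grip_force: 3.5
```

Call:
jog_arm(
  commands=[
    [0.8,0,-0.002,0,0,0,0],
    [0.8,0,-0.004,0,0,0,0],
    [0.8,0,-0.006,0,0,0,0],
    [0.8,0,-0.008,0,0,0,0],
    [0.8,0,-0.01,0,0,0,0],
  ],
)

```text
time: 18.62
position: [0.5457, -0.1214, 0.0326]
tool_rot: [1.954, 2.004, -0.428]
ft_force: [-0.2, 7.3, 1.6]
grip_width: 0.802
grip_force: 3.5
```

Call:
jog_arm(
  commands=[
    [0.8,0,-0.002,0,0,0,0],
    [0.8,0,-0.004,0,0,0,0],
    [0.8,0,-0.006,0,0,0,0],
    [0.8,0,-0.007,0,0,0,0],
    [0.8,0,-0.008,0,0,0,0],
  ],
)

```text
time: 19.03
position: [0.5457, -0.1254, 0.0327]
tool_rot: [1.954, 2.004, -0.428]
ft_force: [0.0, 7.5, 1.5]
grip_width: 0.799
grip_force: 3.5
```

Call:
jog_arm(
  commands=[
    [0.8,0,-0.001,0,0,0,0],
    [0.8,0,-0.002,0,0,0,0],
    [0.8,0,-0.003,0,0,0,0],
    [0.8,0,-0.004,0,0,0,0],
    [0.8,0,-0.006,0,0,0,0],
  ],
)

```text
time: 19.45
position: [0.5458, -0.1282, 0.0327]
tool_rot: [1.954, 2.004, -0.427]
ft_force: [0.1, 8.0, 1.6]
grip_width: 0.8
grip_force: 3.6
```

Call:
jog_arm(
  commands=[
    [0.8,0,-0.001,0,0,0,0],
    [0.8,0,-0.002,0,0,0,0],
    [0.8,0,-0.003,0,0,0,0],
    [0.8,0,-0.004,0,0,0,0],
    [0.8,0,-0.006,0,0,0,0],
  ],
)

```text
time: 19.87
position: [0.5459, -0.1302, 0.0326]
tool_rot: [1.955, 2.005, -0.426]
ft_force: [-1.0, 11.5, 4.2]
grip_width: 0.799
grip_force: 5.8
```

Call:
jog_arm(
  commands=[
    [0.8,0,-0.001,0,0,0,0],
    [0.8,0,-0.002,0,0,0,0],
    [0.8,0,-0.003,0,0,0,0],
    [0.8,0,-0.004,0,0,0,0],
    [0.8,0,-0.005,0,0,0,0],
  ],
)

```text
time: 20.28
position: [0.5463, -0.1304, 0.0325]
tool_rot: [1.955, 2.007, -0.423]
ft_force: [-1.4, 16.7, 6.6]
grip_width: 0.798
grip_force: 7.8
```

Call:
jog_arm(
  commands=[
    [0.8,0,0.003,0,0,0,0],
    [0.8,0,0.003,0,0,0,0],
    [0.8,0,0.003,0,0,0,0],
    [0.8,0,0.003,0,0,0,0],
    [0.8,0,0.003,0,0,0,0],
  ],
)

```text
time: 20.7
position: [0.5462, -0.1302, 0.0326]
tool_rot: [1.955, 2.005, -0.424]
ft_force: [-0.8, 11.1, 4.3]
grip_width: 0.804
grip_force: 5.7
```

Call:
jog_arm(
  commands=[
    [0.8,0,0,0,0,0,0],
    [0.8,0,0,0,0,0,0],
    [0.8,0,0,0,0,0,0],
    [0.8,0,0,0,0,0,0],
    [0.8,0,0,0,0,0,0],
  ],
)

```text
time: 21.12
position: [0.5462, -0.1303, 0.0326]
tool_rot: [1.955, 2.005, -0.424]
ft_force: [-0.4, 11.1, 3.7]
grip_width: 0.804
grip_force: 5.7
```

Call:
jog_arm(
  commands=[
    [0.8,0,0,0,0,0,0],
    [0.8,0,0,0,0,0,0],
    [0.8,0,0,0,0,0,0],
    [0.8,0,0,0,0,0,0],
    [0.8,0,0,0,0,0,0],
  ],
)

```text
time: 21.53
position: [0.5462, -0.1303, 0.0326]
tool_rot: [1.955, 2.005, -0.424]
ft_force: [-1.4, 12.3, 4.5]
grip_width: 0.801
grip_force: 5.7
```

```bash
cat > fin.py <<'E'
from h import *
for k in("top","side"):
    d=ctrl.get_image(k); h=cv2.cvtColor(d["frame"],cv2.COLOR_RGB2HSV)
    m=((h[...,2]>170)&(h[...,1]<45)).astype(np.uint8); p=proj(d,np.array([.545,-.183,.104]))
    n,l,st,ce=cv2.connectedComponentsWithStats(m)
    for i in range(1,n):
        if st[i,4]>150 and abs(ce[i]-p).max()<30:
            cs,_=cv2.findContours((l==i).astype(np.uint8),0,1)
            q=np.array([ray(d,x[0],.104)[:2] for x in max(cs,key=cv2.contourArea)],np.float32)
            print(k,p.round(),"metric rect",cv2.minAreaRect(q),"y",q[:,1].min(),q[:,1].max())
s=ctrl.get_state();print(s["time"],s["position"],s["ft_force"])
E
python3 fin.py
```

```text
top [378. 207.] metric rect ((0.5431810617446899, -0.18110403418540955), (0.09884842485189438, 0.08840052038431168), 1.1312141418457031) y -0.22545527 -0.13674103
side [277. 241.] metric rect ((0.5435875654220581, -0.18056923151016235), (0.1000179722905159, 0.09013927727937698), 1.2347760200500488) y -0.22573915 -0.13515149
21.6333 [ 0.54621351 -0.13023508  0.03256318] [-1.00097393 11.32346863  4.0697857 ]
```

Square at 1.2° (same as the bed) against the stop, held over 1 s at ~12 N. Releasing slowly.

Call:
jog_arm(
  commands=[
    [0.8,0,0.005,0,0,0,0],
    [0.8,0,0.012,0,0,0,0],
    [0.8,0,0.02,0,0,0,0],
    [0.8,0,0.05,0,0,0,0],
    [0.8,0,0.1,0,0,0,0],
  ],
)

```text
time: 22.05
position: [0.5433, -0.0883, 0.0331]
tool_rot: [1.961, 1.994, -0.437]
ft_force: [-0.5, -0.5, 0.1]
grip_width: 0.799
grip_force: 0.0
```

Call:
jog_arm(
  commands=[
    [0.8,0,0.02,0.05,0,0,0],
    [0.8,0,0.02,0.1,0,0,0],
    [0.8,0,0.02,0.15,0,0,0],
    [0.8,0,0.02,0.15,0,0,0],
    [0.8,0,0.02,0.15,0,0,0],
  ],
)

```text
time: 22.47
position: [0.5454, -0.075, 0.1089]
tool_rot: [1.956, 1.999, -0.43]
ft_force: [-0.5, 0.6, -0.5]
grip_width: 0.795
grip_force: 0.0
```

```bash
python3 fin.py
```

```text
top [378. 207.] metric rect ((0.5431541800498962, -0.1797448694705963), (0.09884842485189438, 0.09111937135457993), 1.1312141418457031) y -0.22545527 -0.13407107
side [277. 241.] metric rect ((0.5437982678413391, -0.18049994111061096), (0.09974940121173859, 0.09009194374084473), 1.091156005859375) y -0.22573915 -0.13515149
22.5667 [ 0.54361192 -0.0754637   0.10691231] [-0.04290562 -0.76868326 -0.63356051]
```

Housing unmoved after release (front edge y still -0.2255). Handing in.

```bash
python3 -c "
from bench import ctrl
print(ctrl.close_job())"
```

```text
the job is handed in; nothing more can be done
None
```

The job is handed in, with no verdict returned: by my camera and force readings the housing lies cover up on the bed, square against the back stop and released, after about 11.5 N held at the front edge and 12 N at the stop; one push reached about 18 N, under the 20 N limit, and I did not re-measure the bystanders.

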